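# Right the toppled finish tin and close up the row

### The arm

A 6-joint arm with a two-finger parallel gripper is mounted at the origin on the work surface. World frame = base frame: x ahead of the robot, y to its left, z up, the work surface at z = 0. Lengths are in m, angles in rad, forces in N, time in s.
With the tool pointing down it reaches from about 0.3 to 0.875 m from the base axis. Payload 6.4 kg.
Tool frame: the origin (TCP) lies at the very end of the fingers, on their centre line; the grasp point (between the pads) lies ctrl.grip_point_offset behind it (ctrl.grip_point_offset is the distance from the TCP to the grasp point, in m); z points along the fingers, x is the direction in which the jaws open and shut, and the axes are right-handed (so a half turn about z gives the same grasp; the last joint's range is limited). The gripper opens to 85 mm and grips with 20 to 120 N. Pads are 22 mm wide; open, the fingers measure 114 mm over their backs; the gripper's body (76 mm by 85 mm) begins 54 mm behind the grasp point. The pads swing forward as they close: fully open they stand 13 mm farther back than shut.
Start: joints at [-1.43, 0.181, 1.607, -0, 1.354, -0.206], TCP at [0.195, -0.541, 0.231] pointing down, gripper open.
Joint ranges: [-2.99, 2.99], [-0.89, 2.07], [0.3, 2.58], [-1.14, 4.28], [0, 2.63], [-3.12, 3.12]. Speed limits (rad/s): [2.57, 2.57, 3.01, 3.14, 3.14, 3.14].

### API

Orientations are given as a unit quaternion [w, x, y, z].
In Python, from bench import get_obs, viewer, workorder, ctrl gives the robot as it stands. The module is installed in compiled form; this text tells all that it offers.
- The arm moves only by the tool move_arm, never from a script. Its argument "increments" is a list of rows, each an object of numbers: "tx", "ty", "tz": the shift along the tool's x, y, z in m; "turn": the turn about the tool's z in degrees. A call has 1 to 20 rows; each row is the pose to reach, as a shift and turn from the pose commanded when the call began, along the tool's axes at that moment; what a row does not reach only later rows make up. A row lasts 1/12 s, in which the tool goes at most 41.7 mm and 7.16 degrees, less where a joint would pass 70% of its speed; a pose out of reach is approached as far as the arm can. A call with a gripper value outside its range is refused whole. "gripper" is the opening, from 0 (shut) to 1 (fully open), set as the call begins (left out, the last holds). The fingers move at their own pace and stop on an object; the grip force is fixed at half the most. Time passes only in rows, so rows that repeat a pose let the fingers close. It gives the time, the measured TCP pose, the force and the opening at its end, in the units of the state.
- get_obs(): the state, without advancing time (a new reading comes with each control period).
- viewer.camera(name): name is "scene" or "top" or "wrist"; returns (picture, depth): 420x560x3 uint8, red, green, blue; 420x560 float32, m along the optical axis (not along the pixel's ray), 0 where there is no reading.
- viewer.get_calibration(name): a dict with "intrinsics" (3x3 intrinsics, pixels), "origin" and "attitude" of the camera in the world. Camera axes: x right, y up, looking along -z (the intrinsics and any distortion apply to the point x, -y, -z); pixel columns grow to the right and rows downward; lengths in m; the calibration is good to about 2 mm. A picture is of the moment at which its call begins: read the wrist's pose just before it. get_calibration takes no time and is no camera call; for the wrist camera it gives the pose at the moment of the call.
- workorder.hand_in(): hands the job in, once; it reports no verdict.
The state is a dict: "time_s": time; "q": joint angles; "dq": joint speeds; "joint_efforts": joint torques, N m; "eef_pos": TCP position; "eef_rot": TCP orientation; "wrist_force": force on the tool from outside, world axes, zero at the start; "torque": the same for the moment, N m; "opening": opening from 0.0 (shut) to 1.0 (fully open).
Only numpy, scipy, OpenCV 4.12 (cv2) and the standard library are available. Lean on these libraries where they do the work, as an engineer would, in place of code of your own. Each camera call takes 0.05 s, during which the arm holds its last target.

### The job

One tin of wood finish (yellow band, red cap) has toppled in the storage tray and leans on the low end board. Stand it upright without knocking over its neighbours, move it along the lane until it stands right up against the blue tin, then swing the retainer arm fully shut across the lane behind it. Leave all three tins standing in the lane and do not disturb the tape, the abrasive roll and the sanding block on the bench.

Things in the scene. Friction and masses are not known exactly. Their poses are not given: they have to be found in the camera images.
- tray: Wooden tray fixed to the bench, 104 mm wide (x), 353 mm long (y). Origin: centre of its underside; +y runs along the lane to the row end. Lane floor 10 mm above the bench; lane 80 mm wide between rails whose tops are 35 mm above the bench, inside from y = -161.5 to +161.5 mm. High end board (top 90 mm above the bench) at +y, low one (top 70 mm, 15 mm thick) at -y.
- tin: The toppled tin: round, 66 mm diameter, body 112 mm tall, red cap 28 mm diameter up to 140 mm; 0.3 to 0.6 kg. Origin: centre of its bottom; z points to the cap. At the start it leans about 45 degrees towards tray -y, its side on the low end board's inner top edge, its top out over that board. Within about 27 degrees of upright it drops onto its base by itself; pushed or dragged high while upright it tips.
- tin_a: Neighbour tin with green band and black cap, same shape and size, standing in the lane against the high end board. Origin: centre of its bottom.
- tin_b: Neighbour tin with blue band and black cap, same shape and size, standing in the lane next to the green one, on the toppled tin's side, loosely spaced. Origin: centre of its bottom.
- retainer (a joint): Retainer arm, hinge angle in rad: 0 = open, along the tray's +x rail, pointing to tray -y; negative = swung outwards off the lane; 1.57 = fully shut, straight across the lane (pointing to tray -x), at its stop. Shuts clockwise from above; friction 0.06 N m, stays where left. 12 mm bar, 100 mm long, axis 50 mm above the bench. It can shut only with the righted tin's centre at tray y above about -16 mm.
- retainer_pivot (a point): Hinge axis of the retainer arm, 50 mm above the bench, at tray x = 60, y = -53.5 mm.
- retainer_handle (a point): Top centre of the red upright handle peg (18 mm diameter, 82 mm tall, top 130 mm above the bench) at the free end of the retainer arm, 100 mm from its pivot.
- tape: Roll of masking tape lying flat on the bench, 90 mm diameter, 30 mm high. Origin: centre of underside. Leave alone.
- roll: Upright roll of abrasive paper, 64 mm diameter, 85 mm high. Origin: centre of underside. Leave alone.
- block: Cork sanding block 110 x 70 x 35 mm on the bench. Origin: centre of underside. Leave alone.
- foot (a point): Point fixed in the tray, on the lane floor at tray x = 0, y = -101.5 mm: about where the leaning tin's foot edge touches the floor at the start. Pushed slowly along tray +y at its cap and shoulder, from beyond the low end board, the tin pivots on this edge (the floor grips it) and comes to stand with its side just above this point.
Not all that is in view belongs to the job. What is shaped like the tin but orange is not meant. What is shaped like the tin_b but purple is not meant.

How it is judged:
By the outcome, as a careful person would: the job done as asked, in the order asked, and still so for the second after the job is handed in, with the robot touching nothing.
It also fails if it takes over 69 s, if anything falls off the work surface, if the arm or the gripper's body presses on something with over 40 N, if the wrist force passes 120 N, or if a joint passes its speed limit or range.

## Working session

There is one attempt and no reset: what is moved stays moved. The work goes in short steps, Python scripts to look and compute and a tool call to move; the robot and the scene stay as the last step left them, time stands still between calls to the robot, and variables do not carry over. Pictures are saved under pics/ and viewed, and the job is handed in when it is done.

Besides the shell and the picture viewer there is one more tool, called after "Request:" by a JSON object that holds its "name" and its "arguments", one argument or row to a line. move_arm: Moves the arm, as the interface text tells. Its arguments: {"type":"object","properties":{"increments":{"type":"array"},"gripper":{"type":"number"}},"required":["increments"]}

```bash
mkdir -p pics; cat > h.py <<'E'
import numpy as np, cv2
from bench import get_obs, viewer, workorder, ctrl
def snap(name,fn):
    c=viewer.get_calibration(name); p,d=viewer.camera(name)
    cv2.imwrite('pics/%s.png'%fn,cv2.cvtColor(p,cv2.COLOR_RGB2BGR)); np.savez('pics/%s.npz'%fn,p=p,d=d,K=c['intrinsics'],o=c['origin'],a=c['attitude'])
    return c,p,d
E
python3 - <<'E'
from h import *
for n in ('scene','top'):
    c,p,d=snap(n,n+'0'); print(n,{k:np.array(v).round(4).tolist() if not isinstance(v,str) else v for k,v in c.items()},d.min(),d.max())
print(get_obs(),ctrl.grip_point_offset)
E
```

```text
scene {'intrinsics': [[498.4806, 0.0, 283.6128], [0.0, 498.4806, 207.0286], [0.0, 0.0, 1.0]], 'origin': [1.0409, 0.3456, 0.921], 'attitude': [0.4406, 0.153, 0.283, 0.8381]} 0.0 3.0430098
top {'intrinsics': [[429.0887, 0.0, 281.1994], [0.0, 429.0887, 219.8041], [0.0, 0.0, 1.0]], 'origin': [0.3508, -0.002, 0.8987], 'attitude': [0.7444, 0.0776, -0.0704, -0.6595]} 0.0 1.912102
{'time_s': 0.1, 'q': array([-1.43030363e+00,  1.81483128e-01,  1.60788037e+00, -1.20222347e-05,
        1.35382256e+00, -2.06292867e-01]), 'dq': array([ 0.00172454, -0.00010963, -0.00347566, -0.00046978,  0.00099962,
        0.00011414]), 'joint_efforts': array([ 4.77814920e-04, -4.45884275e+01, -3.52239490e+01, -3.24446064e-04,
        4.14369075e-03,  1.32079930e-05]), 'eef_pos': array([ 0.19537539, -0.54026706,  0.2304784 ]), 'eef_rot': array([-5.77569062e-04,  8.18498040e-01, -5.74508767e-01, -5.48802679e-04]), 'wrist_force': array([ 0.76039604, -0.5848412 , -0.63254879]), 'torque': array([ 0.02357723, -0.01635174, -0.07727762]), 'opening': 1.0027713558053273} 0.0187
```

View pics/scene0.png

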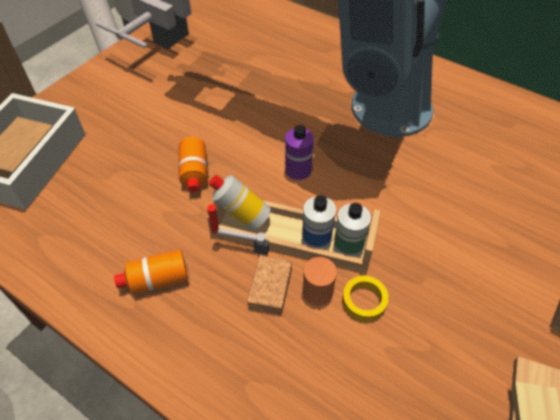

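View pics/top0.png

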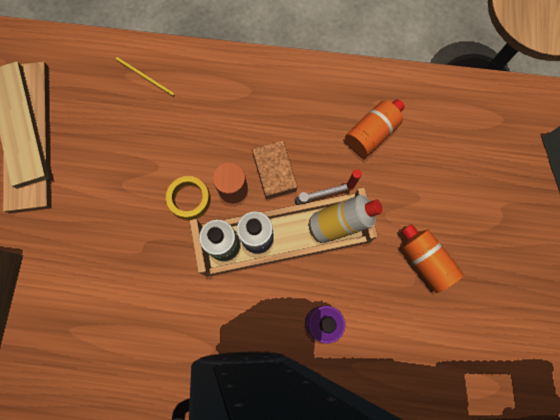

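The scene view shows the toppled tin with the yellow band at about (243,203), the blue tin at (319,222), the green tin at (353,228), the retainer handle at (213,218), and the purple lookalike at (299,153). There are orange lookalikes at (193,163) and (155,272). In the top view the tin is at (342,218) with its cap at (373,208), and the handle is at (354,180).

```bash
cat >> h.py <<'E'
from scipy.spatial.transform import Rotation as R
def load(fn):
    z=np.load('pics/%s.npz'%fn); return z
def world(z):
    d=z['d'];K=z['K'];v,u=np.mgrid[:d.shape[0],:d.shape[1]]
    P=np.stack([(u-K[0,2])/K[0,0]*d,-(v-K[1,2])/K[1,1]*d,-d],-1)
    w=P@R.from_quat(z['a'],scalar_first=True).as_matrix().T+z['o']; w[d==0]=np.nan
    return w
def ray(z,u,v,h):
    K=z['K'];r=R.from_quat(z['a'],scalar_first=True).apply([(u-K[0,2])/K[0,0],-(v-K[1,2])/K[1,1],-1]);o=z['o']
    return o+r*(h-o[2])/r[2]
def proj(z,P):
    c=R.from_quat(z['a'],scalar_first=True).inv().apply(np.atleast_2d(P)-z['o']);K=z['K']
    return np.stack([K[0,2]+K[0,0]*c[:,0]/-c[:,2],K[1,2]+K[1,1]*c[:,1]/c[:,2]],-1)
E
python3 - <<'E'
from h import *
z=load('top0');w=world(z);p=z['p'];hsv=cv2.cvtColor(p,cv2.COLOR_RGB2HSV)
print('bench z',[w[v,u].round(3).tolist() for v,u in((100,100),(120,310),(300,150))])
# rail: heights .03-.04 in neighbourhood
m=((w[...,2]>.028)&(w[...,2]<.045)); mm=np.zeros_like(m);mm[175:290,185:390]=1;m&=mm
print(m.sum()); cv2.imwrite('pics/rail.png',cv2.resize((m*255).astype('uint8')[150:300,160:400],None,fx=3,fy=3,interpolation=0))
red=((hsv[...,0]<6)|(hsv[...,0]>174))&(hsv[...,1]>190)&(hsv[...,2]>90)
n,l,s,c=cv2.connectedComponentsWithStats(red.astype('uint8'))
for i in range(1,n):
    if s[i,4]>20: q=w[l==i]; print('red',s[i],c[i].round(1),np.nanmedian(q,0).round(4),np.nanmax(q[:,2]))
blk=(hsv[...,2]<45)&(w[...,2]>.13)&(w[...,2]<.17)&mm
n,l,s,c=cv2.connectedComponentsWithStats(blk.astype('uint8'))
for i in range(1,n):
    if s[i,4]>20: q=w[l==i]; print('blk',s[i],c[i].round(1),np.nanmedian(q,0).round(4),ray(z,*c[i],.15).round(4))
im=p[150:300,160:400];cv2.imwrite('pics/crop.png',cv2.cvtColor(cv2.resize(im,None,fx=3.3,fy=3.3,interpolation=2),cv2.COLOR_RGB2BGR))
E
```

```text
bench z [[0.768, 0.461, 0.0], [0.776, -0.018, 0.003], [0.341, 0.267, 0.0]]
2773
red [393  99  11  12  82] [398.6 104.2] [ 0.8156 -0.2033  0.0446] 0.06746789694633304
red [352 169  10  10  71] [356.6 173.5] [ 0.6187 -0.1142  0.1301] 0.13394889869073368
red [365 200  17  16 205] [373.4 207.6] [ 0.5564 -0.1493  0.1311] 0.14054739911448055
red [402 224  16  15 138] [409.6 231.3] [ 0.5394 -0.2429  0.0452] 0.04961728028170265
blk [247 219  14  16  70] [253.2 226.5] [0.4911 0.0642 0.1489] [0.4912 0.0634 0.15  ]
blk [208 228  15  15 119] [214.7 234.2] [0.4704 0.131  0.1499] [0.4693 0.1292 0.15  ]
```

View pics/crop.png

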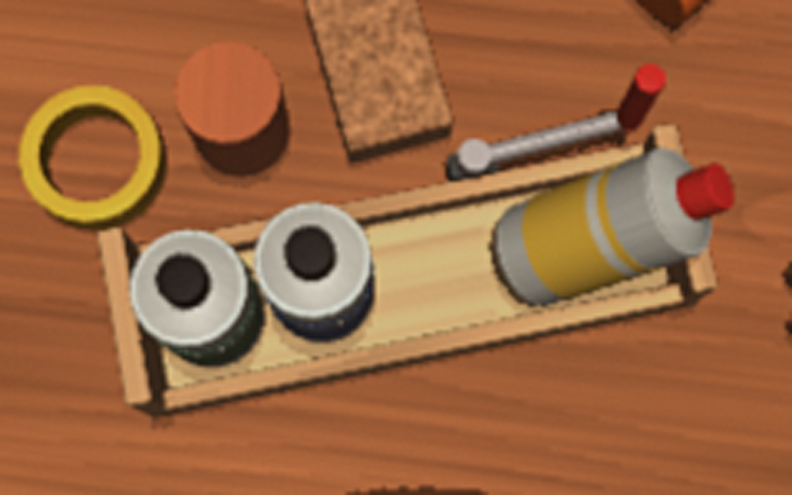

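View pics/rail.png

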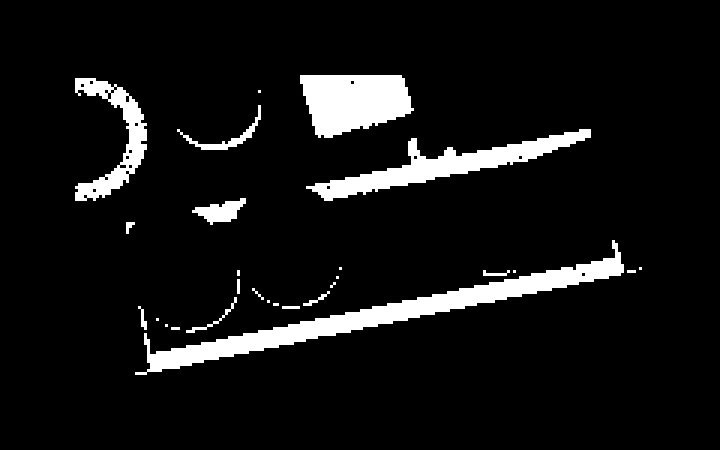

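```bash
python3 - <<'E'
from h import *
z=load('top0');w=world(z)
m=((w[...,2]>.030)&(w[...,2]<.040)); 
n,l,s,c=cv2.connectedComponentsWithStats(m.astype('uint8'))
best={}
for i in range(1,n):
    if s[i,4]<250: continue
    q=w[l==i][:,:2]; r=cv2.minAreaRect(q.astype('float32')); print(s[i],np.round(r[0],4),np.round(r[1],4),round(r[2],2), q.mean(0).round(4), )
    u,sv,vt=np.linalg.svd(q-q.mean(0),full_matrices=False); print('dir',vt[0],np.degrees(np.arctan2(-vt[0,0]*np.sign(vt[0,1]),abs(vt[0,1]))))
for lo,hi in((.084,.096),(.065,.076)):
    m=(w[...,2]>lo)&(w[...,2]<hi);m[:180]=0;m[290:]=0;m[:,:185]=0;m[:,385:]=0
    n,l,s,c=cv2.connectedComponentsWithStats(m.astype('uint8'))
    for i in range(1,n):
        if s[i,4]<30: continue
        q=w[l==i];r=cv2.minAreaRect(q[:,:2].astype('float32')); print('board',lo,s[i],np.nanmedian(q,0).round(4),np.round(r[0],4),np.round(r[1],4),r[2])
E
```

```text
[   0   62   47  125 2132] [0.679  0.6135] [0.2832 0.0732] 25.71 [0.666 0.601]
dir [-0.9240957  -0.38216114] -67.53238724852726
[ 253  140   45   56 1632] [0.6451 0.0461] [0.1103 0.0699] 22.88 [0.6439 0.0458]
dir [-0.92165013 -0.38802196] -67.16852415943717
[262 193  94  24 536] [ 0.5775 -0.0337] [0.0226 0.197 ] 18.77 [ 0.5721 -0.0334]
dir [-0.32485026  0.94576546] 18.956503228657613
[210 230 158  44 978] [ 0.4653 -0.0053] [0.0226 0.3241] 20.7 [ 0.4652 -0.0055]
dir [-0.32209813  0.94670629] 18.789858672316868
board 0.084 [213 180  31  13 231] [0.5805 0.1274 0.0854] [0.5781 0.1294] [0.0252 0.0592] 6.877424240112305
board 0.084 [325 201  37  33 245] [ 0.5253 -0.082   0.0898] [ 0.5319 -0.0959] [0.0698 0.0493] 38.56947326660156
board 0.084 [190 219  17  54 426] [0.4515 0.1689 0.0899] [0.4545 0.1693] [0.1038 0.0152] 18.573848724365234
board 0.084 [243 235  30  14  42] [0.4653 0.0503 0.0921] [0.4712 0.0536] [0.017  0.0571] 22.783472061157227
board 0.084 [219 238  19  19  39] [0.4509 0.1023 0.0932] [0.4546 0.1063] [0.0108 0.0482] 54.71296691894531
board 0.065 [217 184  28  12  46] [0.57   0.1168 0.0699] [0.5735 0.1242] [0.0167 0.0555] 15.036014556884766
board 0.065 [357 187  10  10  59] [ 0.6043 -0.1365  0.0701] [ 0.6026 -0.1367] [0.0211 0.0152] 20.889039993286133
board 0.065 [314 206  34  32 198] [ 0.5209 -0.0613  0.0707] [ 0.5254 -0.0758] [0.0686 0.0448] 37.23060607910156
board 0.065 [368 224  10  15  90] [ 0.5237 -0.1633  0.0697] [ 0.5257 -0.1627] [0.0253 0.0155] 20.095367431640625
```

Things that could be mistaken for the tin, in top-view pixels:
- Orange tins at (375,127) and (432,260): wrong colour and outside the tray.
- Purple tin at (326,324): not the blue one.

The toppled tin is the one at (342,218) with the yellow band and red cap. The close crop confirms it lies in the tray, leaning over the low board with its cap at (373,208).

```bash
cat >> h.py <<'E'
TH=np.radians(18.75);TC=np.array([.5088,.0094]);X=np.array([np.cos(TH),np.sin(TH)]);Y=np.array([-np.sin(TH),np.cos(TH)])
def t2w(x,y): return TC+X*x/1000+Y*y/1000
def w2t(p): p=np.asarray(p)[...,:2]-TC; return np.stack([p@X,p@Y],-1)*1000
def inc(x,y,z,yaw=None):
    "tray mm, z mm, tool-x yaw in tray deg -> shift in m along current tool axes"
    o=get_obs();Rm=R.from_quat(o['eef_rot'],scalar_first=True).as_matrix()
    g=np.r_[t2w(x,y),z/1000];s=Rm.T@(g-o['eef_pos'])
    cy=np.degrees(np.arctan2(Rm[1,0],Rm[0,0]))-np.degrees(TH)
    tr=None if yaw is None else -((yaw-cy+180)%360-180)
    print('goal',g.round(3),'tx ty tz',s.round(4),'turn',tr,'| now tray',w2t(o['eef_pos']).round(1),o['eef_pos'][2].round(4),'yaw',cy.round(2),'t',round(o['time_s'],2))
E
python3 - <<'E'
from h import *
z=load('top0')
for n,P in dict(pivot=(*t2w(60,-53.5),.056),handle=(*t2w(60,-153.5),.13),foot=(*t2w(0,-101.5),.01),capEnd=(*t2w(0,-177),.132),corner=(*t2w(-52,-176.5),.035)).items(): print(n,np.round(P,3),proj(z,P).round(0))
w=world(z);
for n,(u,v) in dict(tape=(187,197),roll=(230,180)).items(): print(n,w2t(w[v,u]),w[v,u])
inc(0,-235,230,0);inc(0,-235,95,0)
E
```

```text
pivot [ 0.583 -0.022  0.056] [[304. 197.]]
handle [ 0.615 -0.117  0.13 ] [[358. 176.]]
foot [ 0.541 -0.087  0.01 ] [[331. 225.]]
capEnd [ 0.566 -0.158  0.132] [[378. 203.]]
corner [ 0.516 -0.174  0.035] [[374. 239.]]
tape [124.3535996  187.52562002] [0.56627604 0.22694581 0.00169032]
roll [115.04896346  84.98214557] [0.59042671 0.12685343 0.08645406]
goal [ 0.584 -0.213  0.23 ] tx ty tz [-0.1755 -0.477   0.0009] turn -88.88048764357848 | now tray [-473.5 -419.7] 0.2305 yaw -88.88 t 0.1
goal [ 0.584 -0.213  0.095] tx ty tz [-0.1753 -0.477   0.1359] turn -88.88048764357848 | now tray [-473.5 -419.7] 0.2305 yaw -88.88 t 0.1
```

Request:
{"name": "move_arm", "arguments": {
  "increments": [
    {"tx": -0.03, "ty": -0.08, "tz": 0, "turn": -14},
    {"tx": -0.06, "ty": -0.16, "tz": 0, "turn": -30},
    {"tx": -0.09, "ty": -0.24, "tz": 0, "turn": -45},
    {"tx": -0.12, "ty": -0.32, "tz": 0, "turn": -60},
    {"tx": -0.15, "ty": -0.4, "tz": 0, "turn": -75},
    {"tx": -0.1755, "ty": -0.477, "tz": 0, "turn": -88.9},
    {"tx": -0.1755, "ty": -0.477, "tz": 0, "turn": -88.9},
    {"tx": -0.1755, "ty": -0.477, "tz": 0, "turn": -88.9},
    {"tx": -0.1755, "ty": -0.477, "tz": 0, "turn": -88.9},
    {"tx": -0.1755, "ty": -0.477, "tz": 0, "turn": -88.9},
    {"tx": -0.1755, "ty": -0.477, "tz": 0, "turn": -88.9},
    {"tx": -0.1755, "ty": -0.477, "tz": 0, "turn": -88.9},
    {"tx": -0.1755, "ty": -0.477, "tz": 0, "turn": -88.9},
    {"tx": -0.1755, "ty": -0.477, "tz": 0, "turn": -88.9},
    {"tx": -0.1755, "ty": -0.477, "tz": 0, "turn": -88.9},
    {"tx": -0.1755, "ty": -0.477, "tz": 0, "turn": -88.9},
    {"tx": -0.1755, "ty": -0.477, "tz": 0, "turn": -88.9},
    {"tx": -0.1755, "ty": -0.477, "tz": 0, "turn": -88.9}
  ],
  "gripper": 0.2
}}

```text
time_s: 1.6
eef_pos: [0.5835, -0.2149, 0.2314]
eef_rot: [0.0, 0.987, 0.162, -0.0]
wrist_force: [0.0, -0.7, -0.1]
opening: 0.202
```

```bash
python3 - <<'E'
from h import *
inc(0,-235,95,0); print(get_obs()['q'].round(2))
E
```

```text
goal [ 0.584 -0.213  0.095] tx ty tz [ 0.0013 -0.0014  0.1364] turn -0.1476525770113426 | now tray [  -1.3 -236.4] 0.2314 yaw -0.15 t 1.6
[-0.54  0.28  1.48 -0.    1.38 -0.87]
```

Request:
{"name": "move_arm", "arguments": {
  "increments": [
    {"tx": 0.001, "tz": 0.035},
    {"tx": 0.001, "tz": 0.07},
    {"tx": 0.001, "tz": 0.105},
    {"tx": 0.001, "tz": 0.136},
    {"tx": 0.001, "tz": 0.136},
    {"tx": 0.001, "tz": 0.136, "ty": -0.01},
    {"tx": 0.001, "tz": 0.136, "ty": -0.02},
    {"tx": 0.001, "tz": 0.136, "ty": -0.028},
    {"tx": 0.001, "tz": 0.136, "ty": -0.028}
  ]
}}

```text
validation failed for argument at $.in...
```

```bash
python3 - <<'E'
from h import *
inc(0,-145,95,0);snap('top','top1')
c,p,d=snap('scene','s1'); cv2.imwrite('pics/s1c.png',cv2.cvtColor(cv2.resize(p[120:280,150:400],None,fx=3,fy=3),cv2.COLOR_RGB2BGR))
E
```

```text
goal [ 0.555 -0.128  0.095] tx ty tz [ 0.0011 -0.0914  0.1364] turn -0.1476525770113426 | now tray [  -1.3 -236.4] 0.2314 yaw -0.15 t 1.6
```

View pics/s1c.png

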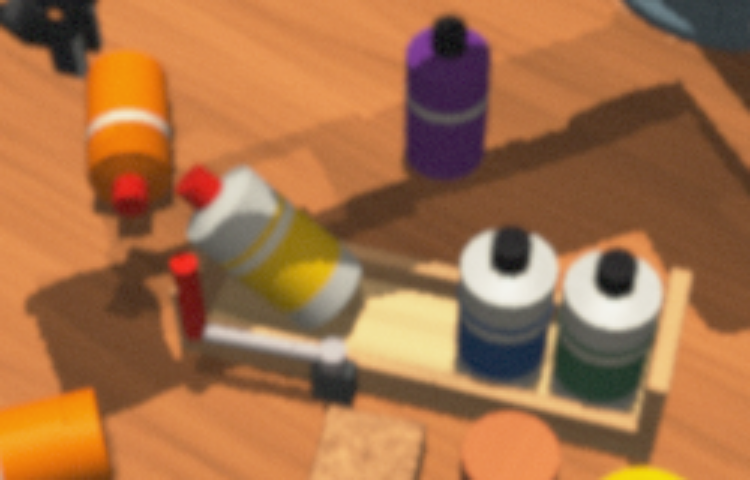

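The call was refused, so each row needs all four fields. The crop shows the tin still leaning at (270,250) and nothing has moved. I'll send it again.

Request:
{"name": "move_arm", "arguments": {
  "increments": [
    {"tx": 0.001, "ty": 0, "tz": 0.035, "turn": 0},
    {"tx": 0.001, "ty": 0, "tz": 0.07, "turn": 0},
    {"tx": 0.001, "ty": 0, "tz": 0.105, "turn": 0},
    {"tx": 0.001, "ty": 0, "tz": 0.136, "turn": 0},
    {"tx": 0.001, "ty": 0, "tz": 0.136, "turn": 0},
    {"tx": 0.001, "ty": -0.01, "tz": 0.136, "turn": 0},
    {"tx": 0.001, "ty": -0.02, "tz": 0.136, "turn": 0},
    {"tx": 0.001, "ty": -0.028, "tz": 0.136, "turn": 0},
    {"tx": 0.001, "ty": -0.028, "tz": 0.136, "turn": 0}
  ]
}}

```text
time_s: 2.45
eef_pos: [0.5771, -0.1853, 0.0978]
eef_rot: [0.001, 0.986, 0.164, 0.001]
wrist_force: [0.2, 0.3, 0.0]
opening: 0.198
```

```bash
python3 - <<'E'
from h import *
inc(0,-145,95,0);snap('top','top2')
c,p,d=snap('scene','s2'); cv2.imwrite('pics/s2c.png',cv2.cvtColor(cv2.resize(p[120:280,150:400],None,fx=3,fy=3),cv2.COLOR_RGB2BGR))
E
```

```text
goal [ 0.555 -0.128  0.095] tx ty tz [-0.002  -0.0613  0.0027] turn 0.10492117464781359 | now tray [   2.1 -206.3] 0.0978 yaw 0.1 t 2.45
```

View pics/s2c.png

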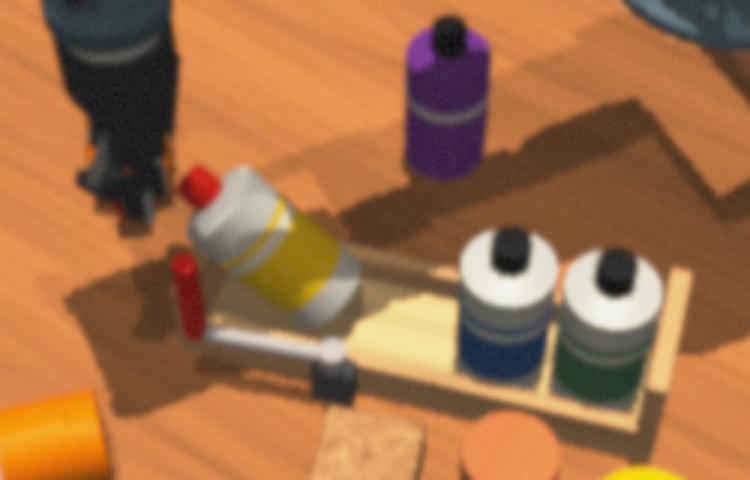

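The crop shows the fingers at (125,195), beyond the low board and in line with the cap at (200,187). Next is a slow push.

Request:
{"name": "move_arm", "arguments": {
  "increments": [
    {"tx": -0.001, "ty": -0.003, "tz": 0, "turn": 0},
    {"tx": -0.002, "ty": -0.006, "tz": 0, "turn": 0},
    {"tx": -0.002, "ty": -0.009, "tz": 0, "turn": 0},
    {"tx": -0.002, "ty": -0.012, "tz": 0, "turn": 0},
    {"tx": -0.002, "ty": -0.015, "tz": 0, "turn": 0},
    {"tx": -0.002, "ty": -0.018, "tz": 0, "turn": 0},
    {"tx": -0.002, "ty": -0.021, "tz": 0, "turn": 0},
    {"tx": -0.002, "ty": -0.024, "tz": 0, "turn": 0},
    {"tx": -0.002, "ty": -0.027, "tz": 0, "turn": 0},
    {"tx": -0.002, "ty": -0.03, "tz": 0, "turn": 0},
    {"tx": -0.002, "ty": -0.03, "tz": 0, "turn": 0}
  ]
}}

```text
time_s: 3.47
eef_pos: [0.5644, -0.1582, 0.0951]
eef_rot: [-0.0, 0.987, 0.163, -0.0]
wrist_force: [-0.4, -0.5, 0.1]
opening: 0.202
```

```bash
python3 - <<'E'
from h import *
inc(0,-145,95,0);
c,p,d=snap('scene','s3'); cv2.imwrite('pics/s3c.png',cv2.cvtColor(cv2.resize(p[120:280,150:400],None,fx=3,fy=3),cv2.COLOR_RGB2BGR))
E
```

```text
goal [ 0.555 -0.128  0.095] tx ty tz [ 0.0012 -0.0316  0.0001] turn 0.04355372723534856 | now tray [  -1.2 -176.6] 0.0951 yaw 0.04 t 3.47
```

View pics/s3c.png

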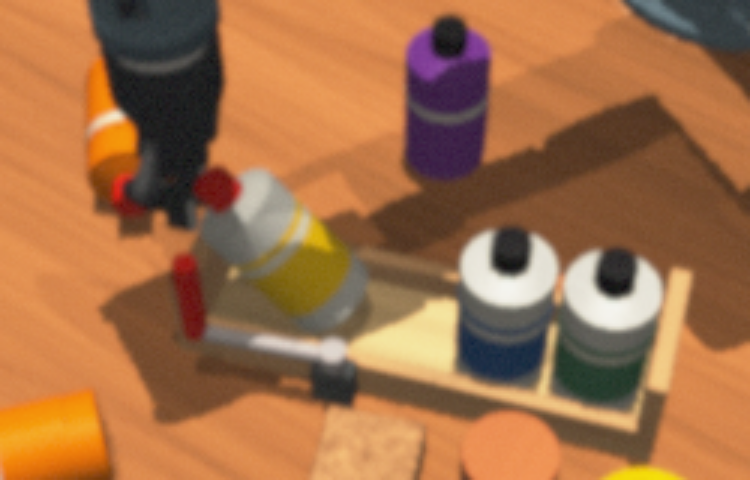

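The tin is rising, with its cap now at (217,187). I'll keep pushing.

Request:
{"name": "move_arm", "arguments": {
  "increments": [
    {"tx": 0.001, "ty": -0.003, "tz": 0, "turn": 0},
    {"tx": 0.001, "ty": -0.006, "tz": 0, "turn": 0},
    {"tx": 0.001, "ty": -0.009, "tz": 0, "turn": 0},
    {"tx": 0.001, "ty": -0.012, "tz": 0, "turn": 0},
    {"tx": 0.001, "ty": -0.015, "tz": 0, "turn": 0},
    {"tx": 0.001, "ty": -0.017, "tz": 0, "turn": 0},
    {"tx": 0.001, "ty": -0.019, "tz": 0, "turn": 0},
    {"tx": 0.001, "ty": -0.021, "tz": 0, "turn": 0},
    {"tx": 0.001, "ty": -0.023, "tz": 0, "turn": 0},
    {"tx": 0.001, "ty": -0.023, "tz": 0, "turn": 0}
  ]
}}

```text
time_s: 4.35
eef_pos: [0.5581, -0.1365, 0.0952]
eef_rot: [-0.0, 0.987, 0.163, -0.0]
wrist_force: [0.7, 0.8, -0.5]
opening: 0.199
```

```bash
python3 - <<'E'
from h import *
inc(0,-145,95,0);
c,p,d=snap('scene','s4'); cv2.imwrite('pics/s4c.png',cv2.cvtColor(cv2.resize(p[120:280,150:400],None,fx=3,fy=3),cv2.COLOR_RGB2BGR))
E
```

```text
goal [ 0.555 -0.128  0.095] tx ty tz [ 0.0002 -0.009   0.0002] turn 0.03267080960608837 | now tray [  -0.2 -154. ] 0.0952 yaw 0.03 t 4.35
```

View pics/s4c.png

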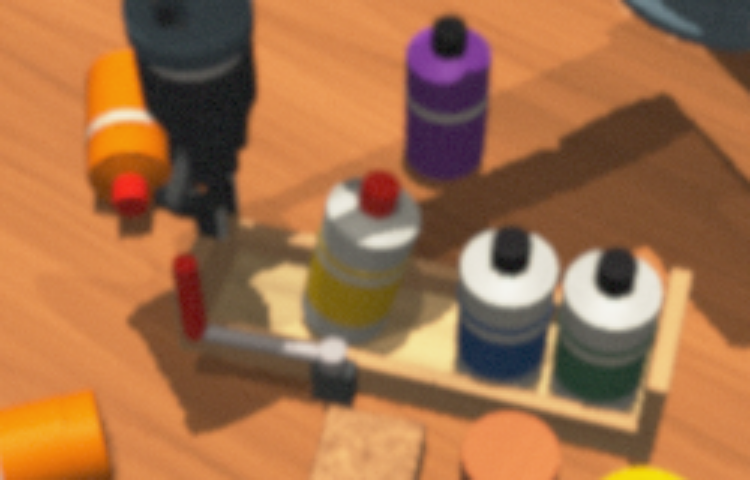

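The tin left the fingers and is upright, though it looks caught in mid-rock with its cap at (380,190). I'll let it settle.

Request:
{"name": "move_arm", "arguments": {
  "increments": [
    {"tx": 0, "ty": 0.003, "tz": 0, "turn": 0},
    {"tx": 0, "ty": 0.006, "tz": 0, "turn": 0},
    {"tx": 0, "ty": 0.009, "tz": 0, "turn": 0},
    {"tx": 0, "ty": 0.01, "tz": 0, "turn": 0},
    {"tx": 0, "ty": 0.01, "tz": 0, "turn": 0},
    {"tx": 0, "ty": 0.01, "tz": 0, "turn": 0},
    {"tx": 0, "ty": 0.01, "tz": -0.03, "turn": 0},
    {"tx": 0, "ty": 0.01, "tz": -0.06, "turn": 0},
    {"tx": 0, "ty": 0.01, "tz": -0.09, "turn": 0},
    {"tx": 0, "ty": 0.01, "tz": -0.11, "turn": 0},
    {"tx": 0, "ty": 0.01, "tz": -0.11, "turn": 0}
  ]
}}

```text
time_s: 5.32
eef_pos: [0.5643, -0.1475, 0.211]
eef_rot: [0.003, 0.987, 0.163, 0.004]
wrist_force: [0.7, -1.2, 0.7]
opening: 0.202
```

```bash
cat > caps.py <<'E'
from h import *
def caps(fn):
    c,p,d=snap('top',fn);z=load(fn);w=world(z);hsv=cv2.cvtColor(p,cv2.COLOR_RGB2HSV)
    t=w2t(w);inl=(abs(t[...,0])<45)&(abs(t[...,1])<190)
    for nm,lo,hi in(('shoulder/cap z>.1',.1,.165),('cap z>.14',.142,.165)):
        m=inl&(w[...,2]>lo)&(w[...,2]<hi);n,l,s,c=cv2.connectedComponentsWithStats(m.astype('uint8'))
        for i in range(1,n):
            if s[i,4]>25:
                q=w[l==i]; v,u=np.nonzero(l==i); print(nm,s[i],'rgb',np.median(p[l==i],0),'tray',np.nanmedian(t[l==i],0).round(1),'z',np.nanmedian(q[:,2]).round(3),'ray.15',w2t(ray(z,*c[i],.15)).round(1))
    cv2.imwrite('pics/%sc.png'%fn,cv2.cvtColor(cv2.resize(p[150:300,160:400],None,fx=3,fy=3),cv2.COLOR_RGB2BGR))
E
python3 - <<'E'
from caps import *
caps('top5')
c,p,d=snap('scene','s5'); cv2.imwrite('pics/s5c.png',cv2.cvtColor(cv2.resize(p[120:280,150:400],None,fx=3,fy=3),cv2.COLOR_RGB2BGR))
E
```

```text
shoulder/cap z>.1 [302 205   8  25  50] rgb [99.5 96.5 84.5] tray [  7.7 -37.4] z 0.122 ray.15 [ -1.3 -35.9]
shoulder/cap z>.1 [ 237  211   36   37 1025] rgb [208. 202. 188.] tray [-1. 55.] z 0.125 ray.15 [-4.1 54.8]
shoulder/cap z>.1 [ 200  219   36   37 1038] rgb [208. 203. 188.] tray [ -2.3 123.9] z 0.125 ray.15 [ -5.2 122.2]
cap z>.14 [246 218  16  16 193] rgb [56. 48. 43.] tray [ 2.8 55.4] z 0.15 ray.15 [ 2.6 55.5]
cap z>.14 [207 227  16  15 194] rgb [52. 44. 39.] tray [  1.6 125.9] z 0.15 ray.15 [  1.5 125.9]
```

View pics/s5c.png

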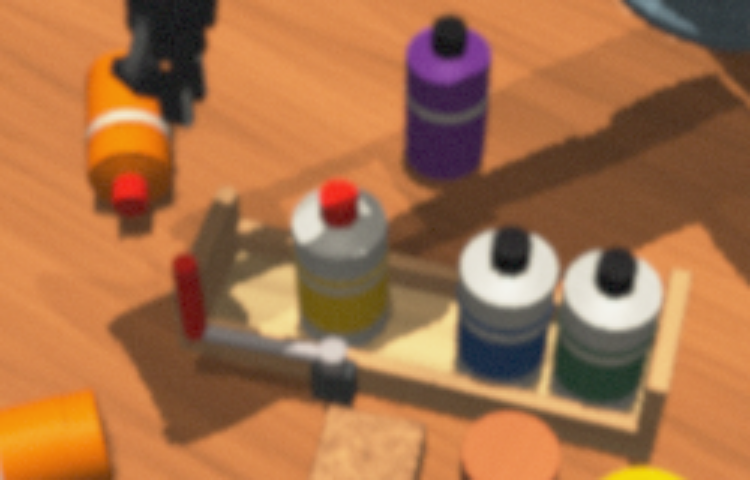

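View pics/top5c.png

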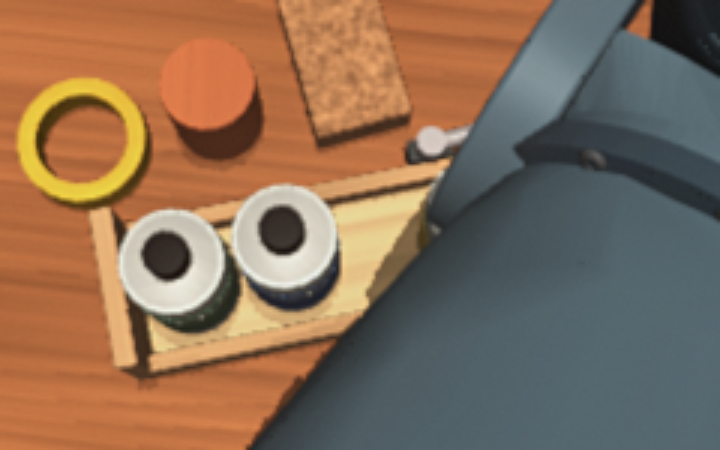

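```bash
cat >> caps.py <<'E'
def sc(fn):
    c,p,d=snap('scene',fn);z=load(fn);w=world(z);hsv=cv2.cvtColor(p,cv2.COLOR_RGB2HSV);t=w2t(w)
    inl=(abs(t[...,0])<52)&(abs(t[...,1])<190)&(w[...,2]>.144)&(w[...,2]<.165)
    n,l,s,c=cv2.connectedComponentsWithStats(inl.astype('uint8'))
    for i in range(1,n):
        if s[i,4]>15:print(s[i],np.median(p[l==i],0),'tray',np.nanmedian(t[l==i],0).round(1),'z',np.nanmedian(w[l==i][:,2]).round(4),np.nanmax(w[l==i][:,2]).round(4),'bboxmid',((np.nanmax(t[l==i],0)+np.nanmin(t[l==i],0))/2).round(1))
    cv2.imwrite('pics/%sc.png'%fn,cv2.cvtColor(cv2.resize(p[120:280,150:400],None,fx=3,fy=3),cv2.COLOR_RGB2BGR))
E
python3 - <<'E'
from caps import *
sc('s6')
E
```

```text
[256 180  14  12 130] [220.5  44.   32. ] tray [ -0.5 -63.3] z 0.1487 0.1525 bboxmid [ -2.5 -63.8]
[313 196  15  13 136] [48. 46. 45.] tray [ 5.8 57.8] z 0.1488 0.1521 bboxmid [ 5.  57.7]
[349 203  14  12 140] [49. 46. 45.] tray [  4.7 128.2] z 0.1489 0.1528 bboxmid [  3.2 128.3]
```

View pics/s6c.png

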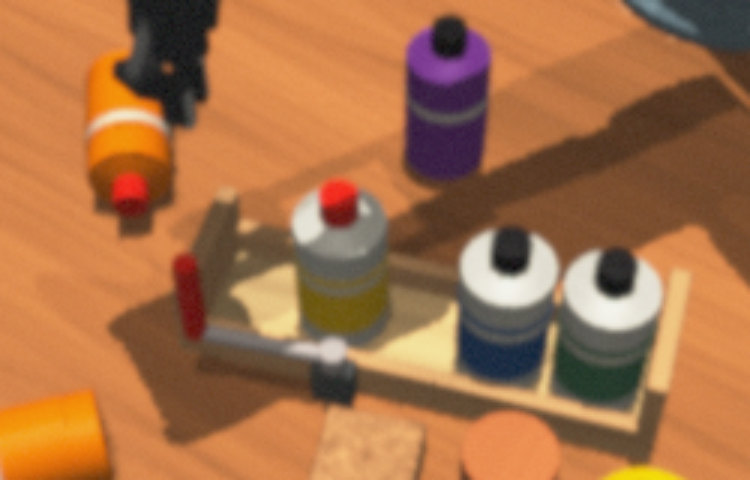

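Tin is upright at tray (≈-3,-65) with its cap top at 0.15 m. Blue is at y≈56.5. The crop shows the tin at (340,265) and all three tins standing. I'll grasp from above with the jaws across the lane.

```bash
python3 - <<'E'
from h import *
inc(-3,-65,206,0);inc(-3,-65,87,0)
E
```

```text
goal [ 0.527 -0.053  0.206] tx ty tz [-0.0026 -0.0991 -0.0012] turn 0.025749696589571158 | now tray [  -0.4 -164.1] 0.2047 yaw 0.03 t 5.47
goal [ 0.527 -0.053  0.087] tx ty tz [-0.0025 -0.0991  0.1178] turn 0.025749696589571158 | now tray [  -0.4 -164.1] 0.2047 yaw 0.03 t 5.47
```

Request:
{"name": "move_arm", "arguments": {
  "increments": [
    {"tx": 0, "ty": -0.005, "tz": -0.01, "turn": 0},
    {"tx": -0.0005, "ty": -0.025, "tz": -0.02, "turn": 0},
    {"tx": -0.001, "ty": -0.05, "tz": -0.02, "turn": 0},
    {"tx": -0.002, "ty": -0.075, "tz": -0.02, "turn": 0},
    {"tx": -0.0025, "ty": -0.09, "tz": -0.02, "turn": 0},
    {"tx": -0.0025, "ty": -0.099, "tz": -0.02, "turn": 0},
    {"tx": -0.0025, "ty": -0.099, "tz": -0.02, "turn": 0},
    {"tx": -0.0025, "ty": -0.099, "tz": -0.02, "turn": 0}
  ],
  "gripper": 1.0
}}

```text
time_s: 6.13
eef_pos: [0.5275, -0.0535, 0.2252]
eef_rot: [0.0, 0.987, 0.163, -0.0]
wrist_force: [0.1, 0.2, -0.1]
opening: 0.998
```

```bash
python3 - <<'E'
from caps import *
c,p,d=snap('wrist','w1')
z=load('w1');w=world(z);t=w2t(w);m=(w[...,2]>.144)&(w[...,2]<.157)&(abs(t[...,0])<40);n,l,s,c=cv2.connectedComponentsWithStats(m.astype('uint8'))
for i in range(1,n):
    if s[i,4]>40:print(s[i],np.median(p[l==i],0),np.nanmedian(t[l==i],0).round(1),((np.nanmax(t[l==i],0)+np.nanmin(t[l==i],0))/2).round(1))
inc(-3,-65,87,0)
sc('s7')
E
```

```text
[ 262    0   51   40 1673] [79. 76. 75.] [ 2.4 52.4] [ 2.5 51.3]
[ 254  202   44   44 1503] [122.  35.  32.] [ -4. -64.] [ -3.8 -64.9]
goal [ 0.527 -0.053  0.087] tx ty tz [-0.0005 -0.0012  0.1382] turn 0.023319999082474396 | now tray [ -2.5 -66.1] 0.2252 yaw 0.02 t 6.18
[256 180  14  12 126] [106.   27.5  24. ] tray [ -0.7 -63.5] z 0.149 0.1519 bboxmid [ -3.3 -63.7]
[314 196  14  12 132] [46.5 44.  44. ] tray [ 5.1 57.7] z 0.1491 0.1539 bboxmid [ 4.  57.7]
[349 203  14  13 139] [47. 45. 44.] tray [  4.5 128.2] z 0.149 0.1545 bboxmid [  2.8 128.2]
```

View pics/w1.png

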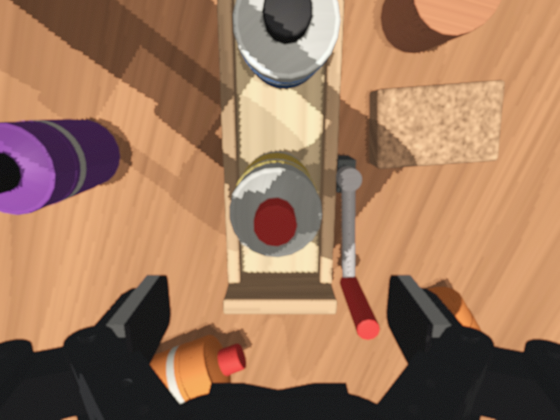

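The wrist view agrees: red cap at (275,222), which is tray (-4,-64.5), with the blue tin ahead of it. Descending.

Request:
{"name": "move_arm", "arguments": {
  "increments": [
    {"tx": -0.001, "ty": -0.001, "tz": 0.03, "turn": 0},
    {"tx": -0.001, "ty": -0.001, "tz": 0.055, "turn": 0},
    {"tx": -0.001, "ty": -0.001, "tz": 0.08, "turn": 0},
    {"tx": -0.001, "ty": -0.001, "tz": 0.1, "turn": 0},
    {"tx": -0.001, "ty": -0.001, "tz": 0.115, "turn": 0},
    {"tx": -0.001, "ty": -0.001, "tz": 0.128, "turn": 0},
    {"tx": -0.001, "ty": -0.001, "tz": 0.136, "turn": 0},
    {"tx": -0.001, "ty": -0.001, "tz": 0.138, "turn": 0},
    {"tx": -0.001, "ty": -0.001, "tz": 0.138, "turn": 0}
  ]
}}

```text
time_s: 6.98
eef_pos: [0.526, -0.0533, 0.0868]
eef_rot: [-0.0, 0.987, 0.163, -0.0]
wrist_force: [-0.1, -0.2, -0.5]
opening: 1.003
```

```bash
python3 - <<'E'
from caps import *
print(get_obs()['wrist_force']);inc(-4,-65,87,0);sc('s8')
E
```

```text
[-0.11268307 -0.17597516 -0.48799637]
goal [ 0.526 -0.053  0.087] tx ty tz [-0.0001  0.0001 -0.0002] turn -0.024275169635899374 | now tray [ -3.9 -64.9] 0.0868 yaw -0.02 t 6.98
[259 195   7  13  42] [40.5 42.  40. ] tray [ 42.  -52.9] z 0.1575 0.1649 bboxmid [ 40.  -52.5]
[313 196  15  12 133] [48. 46. 45.] tray [ 5.8 58.2] z 0.1489 0.1523 bboxmid [ 3.5 57.8]
[349 203  14  13 143] [49. 46. 46.] tray [  5.1 128.2] z 0.149 0.1525 bboxmid [  4.  128.3]
```

View pics/s8c.png

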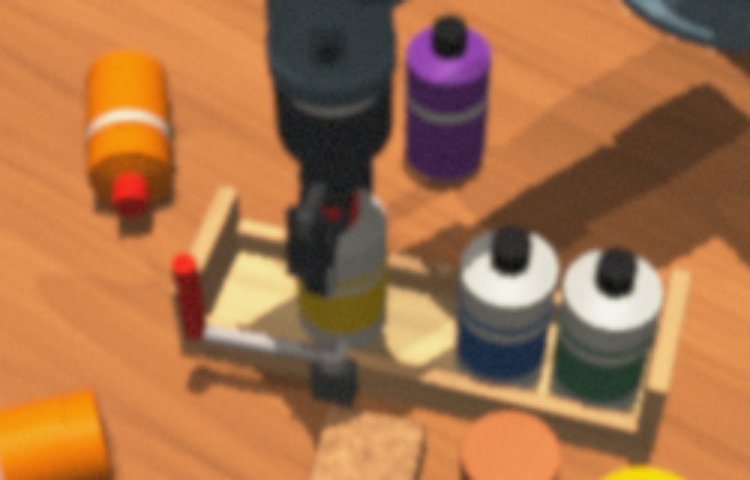

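The fingers straddle the tin's upper body at (340,250) with no contact force. Closing.

Request:
{"name": "move_arm", "arguments": {
  "increments": [
    {"tx": 0, "ty": 0, "tz": 0, "turn": 0},
    {"tx": 0, "ty": 0, "tz": 0, "turn": 0},
    {"tx": 0, "ty": 0, "tz": 0, "turn": 0},
    {"tx": 0, "ty": 0, "tz": 0, "turn": 0},
    {"tx": 0, "ty": 0, "tz": 0, "turn": 0},
    {"tx": 0, "ty": 0, "tz": 0, "turn": 0}
  ],
  "gripper": 0.0
}}

```text
time_s: 7.53
eef_pos: [0.5266, -0.0532, 0.0887]
eef_rot: [0.001, 0.987, 0.163, 0.001]
wrist_force: [-3.3, -1.6, 5.2]
opening: 0.761
```

Request:
{"name": "move_arm", "arguments": {
  "increments": [
    {"tx": 0.003, "ty": 0, "tz": -0.003, "turn": 0},
    {"tx": 0.003, "ty": 0, "tz": -0.005, "turn": 0},
    {"tx": 0.003, "ty": -0.004, "tz": -0.005, "turn": 0},
    {"tx": 0.003, "ty": -0.01, "tz": -0.005, "turn": 0},
    {"tx": 0.003, "ty": -0.016, "tz": -0.005, "turn": 0},
    {"tx": 0.003, "ty": -0.022, "tz": -0.005, "turn": 0},
    {"tx": 0.003, "ty": -0.028, "tz": -0.005, "turn": 0},
    {"tx": 0.003, "ty": -0.034, "tz": -0.005, "turn": 0},
    {"tx": 0.003, "ty": -0.039, "tz": -0.005, "turn": 0},
    {"tx": 0.003, "ty": -0.043, "tz": -0.005, "turn": 0},
    {"tx": 0.003, "ty": -0.046, "tz": -0.005, "turn": 0},
    {"tx": 0.003, "ty": -0.046, "tz": -0.005, "turn": 0}
  ]
}}

```text
time_s: 8.53
eef_pos: [0.5138, -0.0077, 0.0923]
eef_rot: [-0.0, 0.987, 0.163, -0.0]
wrist_force: [-0.4, 0.1, -5.3]
opening: 0.759
```

```bash
python3 - <<'E'
from caps import *
print(get_obs()['wrist_force'],get_obs()['opening']);inc(0,-9,87,0);sc('s9');caps('top9');
E
```

```text
[-0.3896945   0.14216493 -5.29745091] 0.7587897617908753
goal [0.512 0.001 0.087] tx ty tz [ 0.0007 -0.0088  0.0053] turn 0.05296740837363245 | now tray [ -0.7 -17.8] 0.0923 yaw 0.05 t 8.53
[280 194   7   4  20] [71.5 27.5 28. ] tray [ 13.9 -14.5] z 0.1532 0.1646 bboxmid [ 19.  -14.3]
[313 196  15  12 133] [31. 31. 31.] tray [ 5.6 57.7] z 0.149 0.1524 bboxmid [ 3.6 57.7]
[283 200   6  11  35] [38. 39. 37.] tray [38.1 -5.8] z 0.1572 0.165 bboxmid [36.4 -4.9]
[349 203  14  13 143] [47. 45. 44.] tray [  4.5 128.6] z 0.1489 0.1527 bboxmid [  3.2 128.4]
shoulder/cap z>.1 [242 211  31  26 531] rgb [97. 94. 86.] tray [ 7.8 45.6] z 0.126 ray.15 [ 5.  46.2]
shoulder/cap z>.1 [277 221  23  24 179] rgb [60. 59. 53.] tray [-20.    0.9] z 0.127 ray.15 [-24.7   0.8]
cap z>.14 [246 218  16  15 172] rgb [24. 23. 22.] tray [ 3.9 54.2] z 0.15 ray.15 [ 3.7 54.6]
cap z>.14 [291 237   9   8  47] rgb [26. 26. 26.] tray [-38.8 -11.6] z 0.15 ray.15 [-38.5 -11.9]
```

View pics/s9c.png

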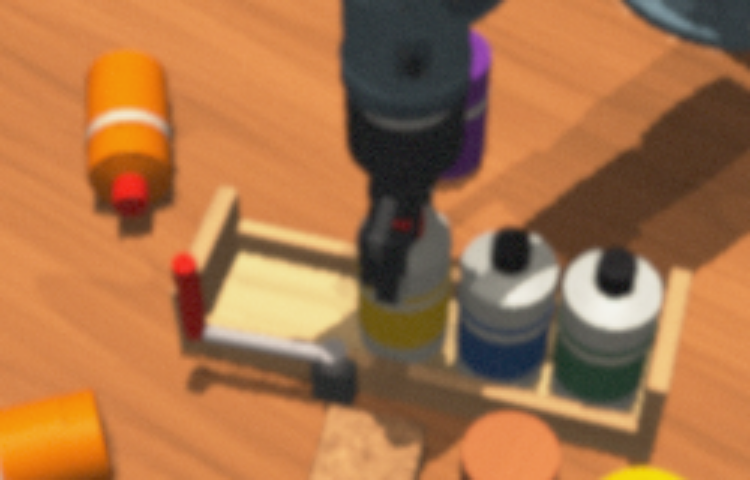

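The tin is lifted about 4 mm, with 5.3 N of weight on the wrist, and is still short of the blue tin. I'll lower it to just off the floor and close the gap slowly.

Request:
{"name": "move_arm", "arguments": {
  "increments": [
    {"tx": 0, "ty": 0, "tz": 0.0015, "turn": 0},
    {"tx": 0, "ty": 0, "tz": 0.003, "turn": 0},
    {"tx": 0, "ty": -0.001, "tz": 0.003, "turn": 0},
    {"tx": 0, "ty": -0.002, "tz": 0.003, "turn": 0},
    {"tx": 0, "ty": -0.003, "tz": 0.003, "turn": 0},
    {"tx": 0, "ty": -0.004, "tz": 0.003, "turn": 0},
    {"tx": 0, "ty": -0.005, "tz": 0.003, "turn": 0},
    {"tx": 0, "ty": -0.006, "tz": 0.003, "turn": 0},
    {"tx": 0, "ty": -0.007, "tz": 0.003, "turn": 0},
    {"tx": 0, "ty": -0.007, "tz": 0.003, "turn": 0}
  ]
}}

```text
time_s: 9.47
eef_pos: [0.5117, -0.0014, 0.0893]
eef_rot: [-0.0, 0.987, 0.163, -0.0]
wrist_force: [-0.2, -0.3, -5.2]
opening: 0.758
```

```bash
python3 - <<'E'
from caps import *
print(get_obs()['wrist_force'],get_obs()['opening']);inc(0,-9,87,0);sc('s10');c,p,d=snap('wrist','w10')
E
```

```text
[-0.15761641 -0.31039178 -5.18523024] 0.7581828746156288
goal [0.512 0.001 0.087] tx ty tz [ 0.0007 -0.0022  0.0023] turn 0.02946616272183178 | now tray [ -0.7 -11.2] 0.0893 yaw 0.03 t 9.47
[284 196   8  16  60] [41. 32. 34.] tray [34.6 -1.9] z 0.1579 0.1649 bboxmid [27.7 -3.8]
[313 196  15  12 134] [33.5 33.  32.5] tray [ 6.1 57.6] z 0.1491 0.1522 bboxmid [ 3.7 57.6]
[349 203  14  13 138] [47. 45. 44.] tray [  3.8 128.1] z 0.1489 0.1525 bboxmid [  1.7 128.4]
```

View pics/s10c.png

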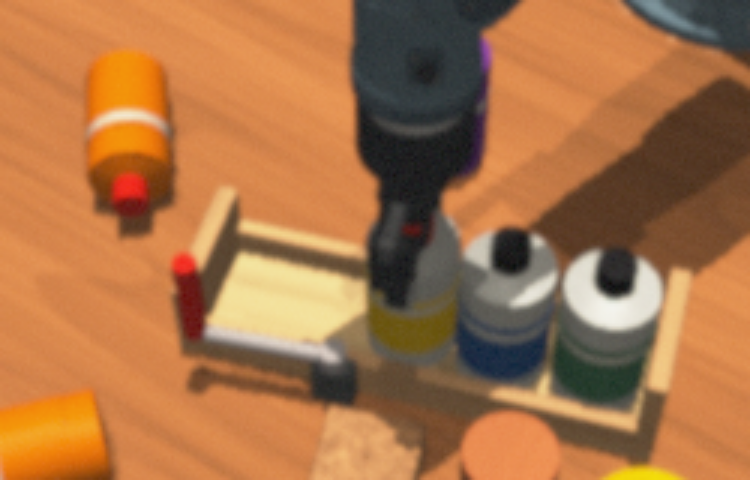

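View pics/w10.png

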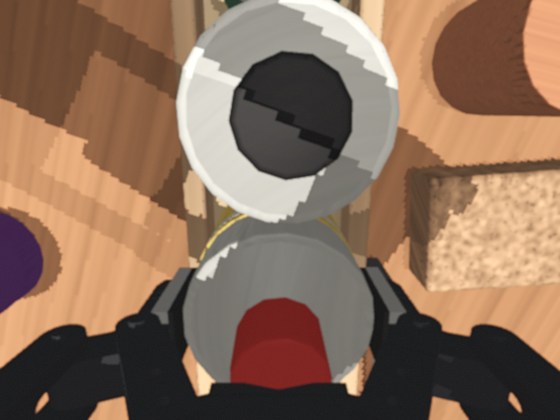

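The tins are nearly touching, with about 1–2 mm of gap and no contact force yet. I'll advance 4 mm more.

Request:
{"name": "move_arm", "arguments": {
  "increments": [
    {"tx": 0, "ty": -0.001, "tz": 0, "turn": 0},
    {"tx": 0, "ty": -0.002, "tz": 0, "turn": 0},
    {"tx": 0, "ty": -0.003, "tz": 0, "turn": 0},
    {"tx": 0, "ty": -0.004, "tz": 0, "turn": 0},
    {"tx": 0, "ty": -0.004, "tz": 0, "turn": 0}
  ]
}}

```text
time_s: 9.98
eef_pos: [0.5108, 0.002, 0.0895]
eef_rot: [0.0, 0.987, 0.163, 0.0]
wrist_force: [0.8, -1.8, -4.3]
opening: 0.758
```

```bash
python3 - <<'E'
from caps import *
print(get_obs()['wrist_force']@np.r_[Y,0]);inc(0,-9,87,0);sc('s11')
E
```

```text
-2.012071918451073
goal [0.512 0.001 0.087] tx ty tz [0.0005 0.0013 0.0025] turn 0.02497704188277794 | now tray [-0.5 -7.7] 0.0895 yaw 0.02 t 9.98
[285 196   9  17  57] [42. 35. 34.] tray [35.5  1.7] z 0.1572 0.1647 bboxmid [26.8 -0.5]
[314 196  14  13 137] [35. 33. 33.] tray [ 6.8 59.2] z 0.1491 0.1533 bboxmid [ 4.6 59.3]
[349 203  14  13 139] [48. 46. 45.] tray [  4.8 128.1] z 0.1488 0.1525 bboxmid [  3.4 128.3]
```

View pics/s11c.png

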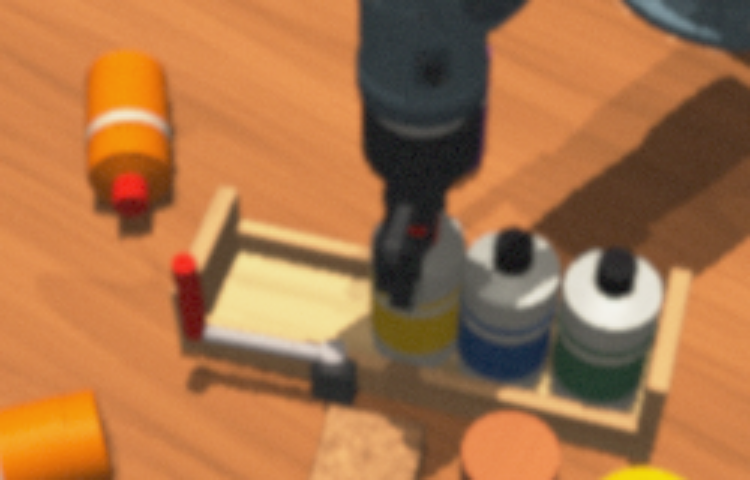

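Contact: 2 N back force, and the blue tin moved 1.6 mm, still standing. I'll lower the tin to the floor and release it.

Request:
{"name": "move_arm", "arguments": {
  "increments": [
    {"tx": 0, "ty": 0, "tz": 0.0005, "turn": 0},
    {"tx": 0, "ty": 0, "tz": 0.001, "turn": 0},
    {"tx": 0, "ty": 0, "tz": 0.0015, "turn": 0},
    {"tx": 0, "ty": 0, "tz": 0.0015, "turn": 0}
  ]
}}

```text
time_s: 10.37
eef_pos: [0.5109, 0.0018, 0.0887]
eef_rot: [0.0, 0.987, 0.163, 0.0]
wrist_force: [-2.6, -1.2, 5.2]
opening: 0.758
```

Request:
{"name": "move_arm", "arguments": {
  "increments": [
    {"tx": 0, "ty": 0, "tz": 0, "turn": 0},
    {"tx": 0, "ty": 0, "tz": 0, "turn": 0},
    {"tx": 0, "ty": 0, "tz": 0, "turn": 0},
    {"tx": 0, "ty": 0, "tz": 0, "turn": 0},
    {"tx": 0, "ty": 0, "tz": -0.02, "turn": 0},
    {"tx": 0, "ty": 0, "tz": -0.05, "turn": 0},
    {"tx": 0, "ty": 0, "tz": -0.085, "turn": 0},
    {"tx": 0, "ty": 0, "tz": -0.12, "turn": 0},
    {"tx": 0, "ty": 0, "tz": -0.14, "turn": 0},
    {"tx": 0, "ty": 0, "tz": -0.14, "turn": 0}
  ],
  "gripper": 1.0
}}

```text
time_s: 11.2
eef_pos: [0.5136, 0.0017, 0.2335]
eef_rot: [0.002, 0.987, 0.163, 0.005]
wrist_force: [-0.2, 0.6, 0.6]
opening: 0.999
```

```bash
python3 - <<'E'
from caps import *
sc('s12');inc(95,-153.5,225,90);inc(95,-153.5,92,90)
c,p,d=snap('wrist','w12');z=load('w12')
t=w2t(world(z));
E
```

```text
[283 187  14  13 133] [104.  27.  24.] tray [ 2.4 -6.2] z 0.149 0.1526 bboxmid [ 0.4 -6.5]
[314 196  14  13 139] [45. 43. 42.] tray [ 7.1 58.9] z 0.149 0.1521 bboxmid [ 5.5 58.9]
[349 203  14  13 142] [47. 44. 43.] tray [  5.2 128.5] z 0.1488 0.1539 bboxmid [  2.2 128.4]
goal [ 0.648 -0.105  0.225] tx ty tz [0.094  0.1453 0.0065] turn -89.96695892762307 | now tray [ 0.9 -8.2] 0.2306 yaw 0.03 t 11.25
goal [ 0.648 -0.105  0.092] tx ty tz [0.0933 0.1449 0.1395] turn -89.96695892762307 | now tray [ 0.9 -8.2] 0.2306 yaw 0.03 t 11.25
```

View pics/s12c.png

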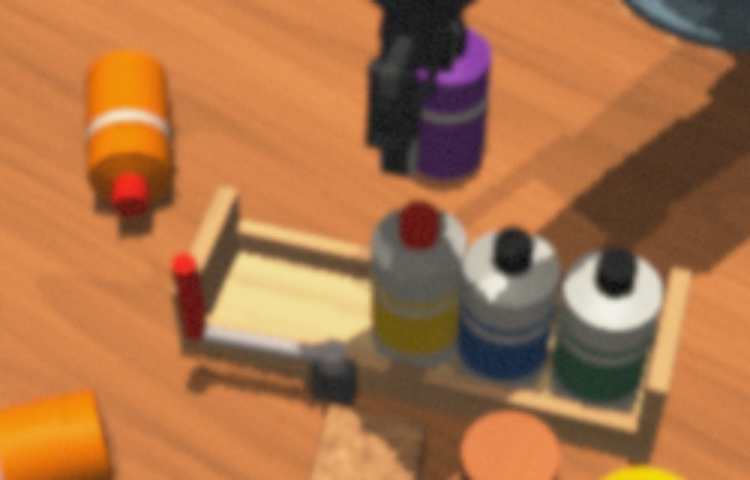

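View pics/w12.png

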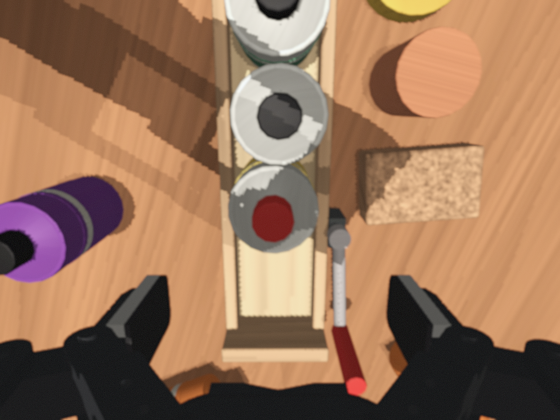

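The tin is at y≈-7, and the cap spacing to the blue tin is 65 mm against a 66 mm diameter, so they touch. All three stand. Next I'll take the nearly shut gripper to the outside of the handle.

Request:
{"name": "move_arm", "arguments": {
  "increments": [
    {"tx": 0.015, "ty": 0.025, "tz": 0, "turn": -8},
    {"tx": 0.03, "ty": 0.05, "tz": 0, "turn": -16},
    {"tx": 0.045, "ty": 0.075, "tz": 0, "turn": -24},
    {"tx": 0.06, "ty": 0.1, "tz": 0, "turn": -32},
    {"tx": 0.075, "ty": 0.12, "tz": 0, "turn": -40},
    {"tx": 0.09, "ty": 0.14, "tz": 0, "turn": -48},
    {"tx": 0.099, "ty": 0.145, "tz": 0, "turn": -55},
    {"tx": 0.099, "ty": 0.145, "tz": 0, "turn": -62},
    {"tx": 0.099, "ty": 0.145, "tz": 0.0, "turn": -70},
    {"tx": 0.099, "ty": 0.145, "tz": 0.0, "turn": -80},
    {"tx": 0.099, "ty": 0.145, "tz": 0.0, "turn": -90},
    {"tx": 0.099, "ty": 0.145, "tz": 0.035, "turn": -90},
    {"tx": 0.099, "ty": 0.145, "tz": 0.07, "turn": -90},
    {"tx": 0.099, "ty": 0.145, "tz": 0.1, "turn": -90},
    {"tx": 0.099, "ty": 0.145, "tz": 0.125, "turn": -90},
    {"tx": 0.099, "ty": 0.145, "tz": 0.138, "turn": -90},
    {"tx": 0.099, "ty": 0.145, "tz": 0.138, "turn": -90},
    {"tx": 0.099, "ty": 0.145, "tz": 0.138, "turn": -90}
  ],
  "gripper": 0.1
}}

```text
time_s: 12.8
eef_pos: [0.6502, -0.103, 0.0886]
eef_rot: [-0.001, 0.582, 0.813, -0.0]
wrist_force: [0.2, 0.5, 0.6]
opening: 0.098
```

```bash
python3 - <<'E'
from caps import *
inc(100,-153.5,92,90);sc('s13');print(get_obs()['wrist_force'])
x0,y0=w2t(get_obs()['eef_pos'])
for a in range(0,94,6):
    r=np.radians(a);px=60-100*np.sin(r)+19*np.cos(r);py=-53.5-100*np.cos(r)-19*np.sin(r)
    print(a,'tx',round((py-y0)/1000,4),'ty',round((px-x0)/1000,4))
E
```

```text
goal [ 0.653 -0.104  0.092] tx ty tz [-0.0016  0.0022 -0.0034] turn 0.019506232542767066 | now tray [  97.8 -151.9] 0.0886 yaw 90.02 t 12.8
[283 187  14  12 130] [141.  32.  26.] tray [ 1.8 -6.4] z 0.149 0.1524 bboxmid [ 0.7 -6.4]
[314 196  14  13 136] [50. 48. 47.] tray [ 6.1 59.1] z 0.149 0.1548 bboxmid [ 4.3 58.9]
[349 203  14  13 137] [51. 49. 48.] tray [  4.1 128.7] z 0.149 0.1527 bboxmid [  2.6 128.3]
[-0.41276333 -1.16729859  0.64852521]
0 tx -0.0007 ty -0.0198
6 tx -0.0022 ty -0.0304
12 tx -0.0025 ty -0.041
18 tx -0.0017 ty -0.0517
24 tx 0.0002 ty -0.0621
30 tx 0.0032 ty -0.0724
36 tx 0.0072 ty -0.0822
42 tx 0.0122 ty -0.0916
48 tx 0.0182 ty -0.1004
54 tx 0.0251 ty -0.1086
60 tx 0.0328 ty -0.1159
66 tx 0.0412 ty -0.1225
72 tx 0.0503 ty -0.1281
78 tx 0.0599 ty -0.1327
84 tx 0.0699 ty -0.1363
90 tx 0.0803 ty -0.1388
```

View pics/s13c.png

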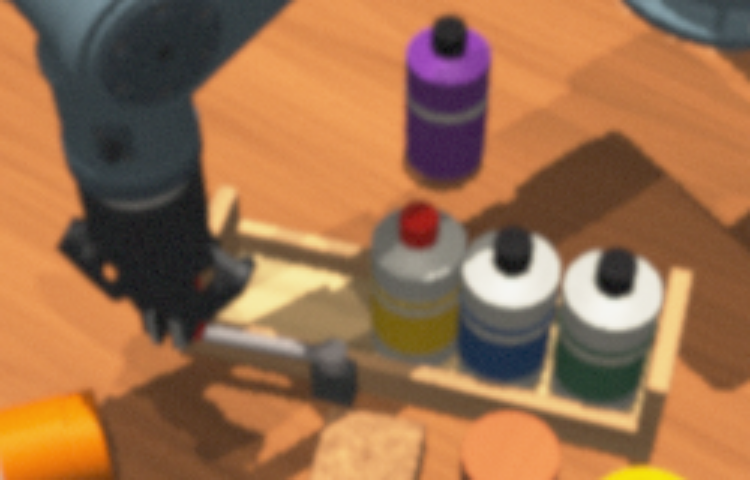

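The fingers at (170,320) are just outside the handle. I'll push along the arc, turning as it goes.

Request:
{"name": "move_arm", "arguments": {
  "increments": [
    {"tx": -0.001, "ty": -0.006, "tz": -0.002, "turn": 0},
    {"tx": -0.001, "ty": -0.012, "tz": -0.003, "turn": 0},
    {"tx": -0.001, "ty": -0.02, "tz": -0.003, "turn": 0},
    {"tx": -0.0015, "ty": -0.025, "tz": -0.003, "turn": 3},
    {"tx": -0.002, "ty": -0.03, "tz": -0.003, "turn": 6},
    {"tx": -0.0023, "ty": -0.0355, "tz": -0.003, "turn": 9},
    {"tx": -0.0025, "ty": -0.041, "tz": -0.003, "turn": 12},
    {"tx": -0.002, "ty": -0.0465, "tz": -0.003, "turn": 15},
    {"tx": -0.0015, "ty": -0.0515, "tz": -0.003, "turn": 18},
    {"tx": -0.001, "ty": -0.057, "tz": -0.003, "turn": 21},
    {"tx": 0, "ty": -0.062, "tz": -0.003, "turn": 24},
    {"tx": 0.0015, "ty": -0.067, "tz": -0.003, "turn": 27},
    {"tx": 0.003, "ty": -0.0725, "tz": -0.003, "turn": 30},
    {"tx": 0.005, "ty": -0.0775, "tz": -0.003, "turn": 33},
    {"tx": 0.007, "ty": -0.082, "tz": -0.003, "turn": 36},
    {"tx": 0.0095, "ty": -0.087, "tz": -0.003, "turn": 39},
    {"tx": 0.012, "ty": -0.0915, "tz": -0.003, "turn": 42},
    {"tx": 0.012, "ty": -0.0915, "tz": -0.003, "turn": 42}
  ]
}}

```text
time_s: 14.35
eef_pos: [0.5596, -0.1216, 0.0937]
eef_rot: [0.0, 0.836, 0.549, 0.0]
wrist_force: [0.3, -0.1, 0.2]
opening: 0.097
```

```bash
cat > arc.py <<'E'
from caps import *
import sys
def arc(a0,a1,st,off=19):
    o=get_obs();Rm=R.from_quat(o['eef_rot'],scalar_first=True).as_matrix();print(o['wrist_force'],o['eef_pos'][2])
    cy=np.degrees(np.arctan2(Rm[1,0],Rm[0,0])-TH)
    for a in np.arange(a0,a1,st):
        r=np.radians(a);px=60-100*np.sin(r)+off*np.cos(r);py=-53.5-100*np.cos(r)-off*np.sin(r)
        s=Rm.T@(np.r_[t2w(px,py),.0915]-o['eef_pos']); print(a,s.round(4),'turn',round(cy-(90-a),1))
E
python3 - <<'E'
from arc import *
arc(42,97,3);sc('s14')
E
```

```text
[ 0.33278925 -0.06033302  0.19281414] 0.09372919264958733
42 [0.0007 0.001  0.0022] turn -0.1
45 [-0.0002 -0.0043  0.0022] turn 2.9
48 [-0.0007 -0.0096  0.0022] turn 5.9
51 [-0.0011 -0.0149  0.0022] turn 8.9
54 [-0.0011 -0.0202  0.0022] turn 11.9
57 [-0.0008 -0.0255  0.0022] turn 14.9
60 [-0.0003 -0.0309  0.0022] turn 17.9
63 [ 0.0005 -0.0361  0.0022] turn 20.9
66 [ 0.0016 -0.0413  0.0022] turn 23.9
69 [ 0.0029 -0.0465  0.0022] turn 26.9
72 [ 0.0045 -0.0516  0.0022] turn 29.9
75 [ 0.0064 -0.0566  0.0022] turn 32.9
78 [ 0.0085 -0.0614  0.0022] turn 35.9
81 [ 0.0109 -0.0662  0.0022] turn 38.9
84 [ 0.0135 -0.0708  0.0022] turn 41.9
87 [ 0.0164 -0.0753  0.0022] turn 44.9
90 [ 0.0195 -0.0797  0.0022] turn 47.9
93 [ 0.0229 -0.0838  0.0021] turn 50.9
96 [ 0.0264 -0.0878  0.0021] turn 53.9
[210 168   9  14  25] [112.  74.  44.] tray [   9.  -161.8] z 0.1557 0.1637 bboxmid [   1.3 -166.1]
[219 182  14  15  77] [31. 31. 32.] tray [  27.1 -129.6] z 0.1569 0.1646 bboxmid [  29.3 -127.4]
[283 187  14  12 131] [227.  46.  34.] tray [ 1.3 -6.4] z 0.1491 0.1531 bboxmid [ 0.  -6.7]
[314 196  14  13 136] [49. 47. 45.] tray [ 5.7 59.1] z 0.149 0.1525 bboxmid [ 3.8 58.7]
[349 203  14  13 140] [49.  46.5 46. ] tray [  5.1 128.4] z 0.1492 0.1544 bboxmid [  2.4 128.4]
```

View pics/s14c.png

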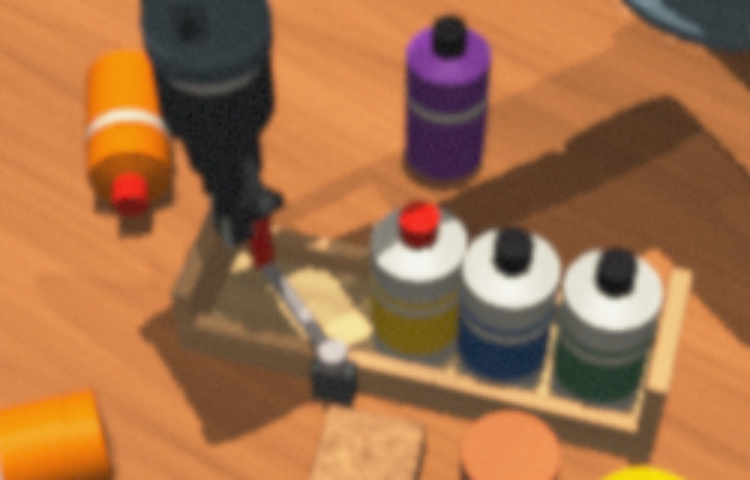

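The arm is swinging (handle at (262,240)), roughly halfway. I'll carry on to about 86° and then creep to the stop.

Request:
{"name": "move_arm", "arguments": {
  "increments": [
    {"tx": 0, "ty": -0.0043, "tz": 0.002, "turn": 3},
    {"tx": -0.0007, "ty": -0.0096, "tz": 0.002, "turn": 6},
    {"tx": -0.001, "ty": -0.015, "tz": 0.002, "turn": 9},
    {"tx": -0.001, "ty": -0.02, "tz": 0.002, "turn": 12},
    {"tx": -0.001, "ty": -0.0255, "tz": 0.002, "turn": 15},
    {"tx": 0, "ty": -0.031, "tz": 0.002, "turn": 18},
    {"tx": 0.0005, "ty": -0.036, "tz": 0.002, "turn": 21},
    {"tx": 0.0015, "ty": -0.0413, "tz": 0.002, "turn": 24},
    {"tx": 0.003, "ty": -0.0465, "tz": 0.002, "turn": 27},
    {"tx": 0.0045, "ty": -0.0515, "tz": 0.002, "turn": 30},
    {"tx": 0.0065, "ty": -0.0565, "tz": 0.002, "turn": 33},
    {"tx": 0.0085, "ty": -0.0615, "tz": 0.002, "turn": 36},
    {"tx": 0.011, "ty": -0.066, "tz": 0.002, "turn": 39},
    {"tx": 0.0135, "ty": -0.071, "tz": 0.002, "turn": 42},
    {"tx": 0.0145, "ty": -0.0725, "tz": 0.002, "turn": 43},
    {"tx": 0.0145, "ty": -0.0725, "tz": 0.002, "turn": 43}
  ]
}}

```text
time_s: 15.73
eef_pos: [0.4996, -0.0794, 0.0912]
eef_rot: [0.0, 0.978, 0.207, 0.0]
wrist_force: [-1.2, -0.6, 0.3]
opening: 0.1
```

```bash
python3 - <<'E'
from arc import *
arc(84,97,2);sc('s15')
E
```

```text
[-1.16767729 -0.56479613  0.26559706] 0.09117915138151464
84 [-0.0003  0.0017 -0.0003] turn -0.9
86 [-0.001  -0.0018 -0.0003] turn 1.1
88 [-0.0015 -0.0053 -0.0003] turn 3.1
90 [-0.0019 -0.0088 -0.0003] turn 5.1
92 [-0.0022 -0.0124 -0.0003] turn 7.1
94 [-0.0024 -0.0159 -0.0003] turn 9.1
96 [-0.0024 -0.0195 -0.0003] turn 11.1
[257 172  10   9  41] [32. 31. 32.] tray [-19.  -69.6] z 0.1579 0.1649 bboxmid [-20.9 -70.9]
[256 182   7   7  20] [31.  32.  32.5] tray [  3.1 -65.4] z 0.1531 0.1642 bboxmid [  4.1 -68.9]
[283 187  14  12 127] [161.  38.  30.] tray [ 1.1 -6.3] z 0.149 0.1529 bboxmid [-0.9 -6.8]
[314 196  14  12 133] [48. 45. 45.] tray [ 5.4 59.3] z 0.1487 0.1532 bboxmid [ 4.4 58.7]
[349 203  14  13 142] [48. 45. 44.] tray [  4.5 128.2] z 0.1489 0.1542 bboxmid [  3.5 128.4]
```

View pics/s15c.png

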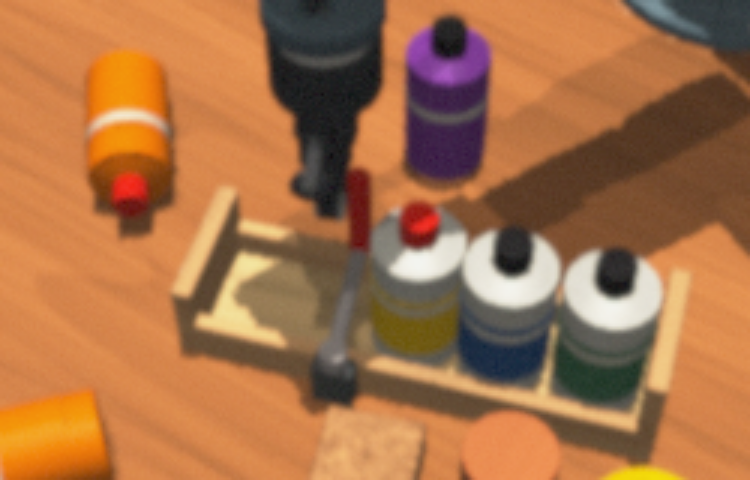

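The handle at (358,205) looks shut or nearly so. Creeping up to the stop.

Request:
{"name": "move_arm", "arguments": {
  "increments": [
    {"tx": -0.001, "ty": -0.002, "tz": 0, "turn": 1},
    {"tx": -0.0015, "ty": -0.0035, "tz": 0, "turn": 2},
    {"tx": -0.0015, "ty": -0.005, "tz": 0, "turn": 3},
    {"tx": -0.002, "ty": -0.007, "tz": 0, "turn": 4},
    {"tx": -0.002, "ty": -0.0085, "tz": 0, "turn": 5},
    {"tx": -0.002, "ty": -0.0085, "tz": 0, "turn": 5}
  ]
}}

```text
time_s: 16.28
eef_pos: [0.494, -0.0722, 0.0907]
eef_rot: [-0.0, 0.987, 0.163, -0.0]
wrist_force: [0.4, 0.7, -1.0]
opening: 0.104
```

```bash
python3 - <<'E'
from arc import *
arc(90,95,2);c,p,d=snap('wrist','w16');sc('s16')
z=load('s16');w=world(z);hsv=cv2.cvtColor(z['p'],cv2.COLOR_RGB2HSV);t=w2t(w)
m=((hsv[...,0]<6)|(hsv[...,0]>174))&(hsv[...,1]>150)&(w[...,2]>.06)&(w[...,2]<.14)&(t[...,1]<-35)&(t[...,1]>-90)
print(m.sum(),np.nanmedian(t[m],0),np.nanmax(w[m][:,2]),np.nanmin(t[m],0),np.nanmax(t[m],0))
E
```

```text
[ 0.4105693   0.65810205 -1.02387473] 0.09069237165225391
90 [ 0.0002 -0.     -0.0008] turn -0.0
92 [-0.0004 -0.0035 -0.0008] turn 2.0
94 [-0.0009 -0.007  -0.0008] turn 4.0
[260 172  11  17  68] [31.  31.  31.5] tray [-20.2 -60.8] z 0.1569 0.1643 bboxmid [ -8.7 -64.5]
[283 187  14  12 126] [153.   35.   28.5] tray [ 1.  -6.7] z 0.1489 0.1523 bboxmid [ 0.1 -6.7]
[314 196  14  12 137] [47. 45. 44.] tray [ 6.  58.7] z 0.1485 0.1535 bboxmid [ 4.3 58.9]
[349 203  14  13 138] [47. 46. 45.] tray [  4.3 128.4] z 0.1488 0.1531 bboxmid [  3.1 128.4]
128 [-32.65353441 -52.3437934 ] 0.13168667504082 [-45.10363765 -62.88815079] [-27.94355232 -44.56210487]
```

View pics/w16.png

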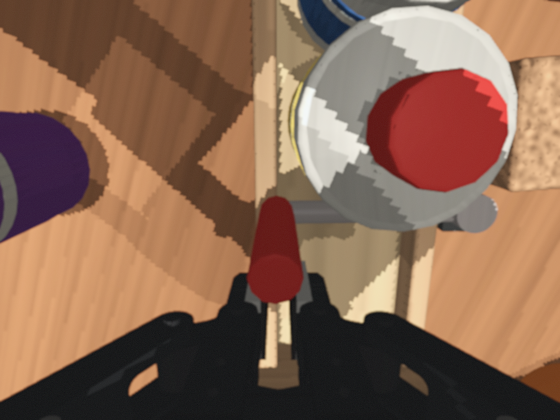

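The handle peg's y range is -62.9 to -44.6, with its middle at -53.7, so it is about shut. I'll press lightly on to confirm the stop.

Request:
{"name": "move_arm", "arguments": {
  "increments": [
    {"tx": 0, "ty": -0.001, "tz": 0, "turn": 0},
    {"tx": 0, "ty": -0.002, "tz": 0, "turn": 0},
    {"tx": 0, "ty": -0.002, "tz": 0, "turn": 0}
  ]
}}

```text
time_s: 16.63
eef_pos: [0.4938, -0.071, 0.0908]
eef_rot: [0.0, 0.987, 0.163, 0.0]
wrist_force: [-0.8, -2.3, -0.6]
opening: 0.1
```

Request:
{"name": "move_arm", "arguments": {
  "increments": [
    {"tx": 0, "ty": -0.001, "tz": 0, "turn": 0},
    {"tx": 0, "ty": -0.002, "tz": 0, "turn": 0},
    {"tx": 0, "ty": -0.002, "tz": 0, "turn": 0}
  ]
}}

```text
time_s: 16.88
eef_pos: [0.4937, -0.0707, 0.091]
eef_rot: [0.002, 0.987, 0.163, 0.001]
wrist_force: [2.2, -9.7, -5.0]
opening: 0.099
```

Force rose to about 10 N with no movement, so it is at the stop. I'll back away straight along -y, then up and clear.

Request:
{"name": "move_arm", "arguments": {
  "increments": [
    {"tx": 0, "ty": 0.004, "tz": 0, "turn": 0},
    {"tx": 0, "ty": 0.01, "tz": 0, "turn": 0},
    {"tx": 0, "ty": 0.02, "tz": 0, "turn": 0},
    {"tx": 0, "ty": 0.035, "tz": 0, "turn": 0},
    {"tx": 0, "ty": 0.045, "tz": -0.02, "turn": 0},
    {"tx": 0, "ty": 0.055, "tz": -0.05, "turn": 0},
    {"tx": 0, "ty": 0.075, "tz": -0.085, "turn": 0},
    {"tx": 0, "ty": 0.1, "tz": -0.12, "turn": 0},
    {"tx": 0, "ty": 0.135, "tz": -0.15, "turn": 0},
    {"tx": 0, "ty": 0.17, "tz": -0.15, "turn": 0},
    {"tx": 0, "ty": 0.21, "tz": -0.15, "turn": 0},
    {"tx": -0.03, "ty": 0.25, "tz": -0.15, "turn": 0},
    {"tx": -0.06, "ty": 0.29, "tz": -0.15, "turn": 0},
    {"tx": -0.09, "ty": 0.32, "tz": -0.15, "turn": 0},
    {"tx": -0.1, "ty": 0.33, "tz": -0.15, "turn": 0},
    {"tx": -0.1, "ty": 0.33, "tz": -0.15, "turn": 0},
    {"tx": -0.1, "ty": 0.33, "tz": -0.15, "turn": 0}
  ]
}}

```text
time_s: 18.3
eef_pos: [0.503, -0.4161, 0.2403]
eef_rot: [-0.0, 0.987, 0.161, -0.0]
wrist_force: [0.2, 1.2, -0.5]
opening: 0.099
```

```bash
python3 - <<'E'
from arc import *
sc('s18');caps('top18')
z=load('s18');w=world(z);hsv=cv2.cvtColor(z['p'],cv2.COLOR_RGB2HSV);t=w2t(w)
red=((hsv[...,0]<6)|(hsv[...,0]>174))&(hsv[...,1]>150)
m=red&(w[...,2]>.06)&(w[...,2]<.14)&(t[...,1]<-35)&(t[...,1]>-90)
print(m.sum(),np.nanmin(t[m],0),np.nanmax(t[m],0))
z=load('top18');w=world(z);t=w2t(w)
m=(w[...,2]>.126)&(w[...,2]<.135)&(t[...,1]<-40)&(t[...,1]>-90)&(abs(t[...,0])<70)
print('peg top',m.sum(),np.nanmedian(t[m],0))
E
```

```text
[283 187  14  13 129] [240.  47.  35.] tray [ 1.3 -6.3] z 0.1487 0.1523 bboxmid [-0. -7.]
[314 196  14  12 137] [48. 46. 44.] tray [ 6.4 58.8] z 0.1489 0.1526 bboxmid [ 4.2 58.7]
[349 203  14  13 144] [47. 44. 44.] tray [  4.8 128.3] z 0.149 0.152 bboxmid [  3.7 128.3]
shoulder/cap z>.1 [ 237  207   70   41 2021] rgb [201. 193. 179.] tray [-3.1 25.7] z 0.125 ray.15 [-6.  25.1]
shoulder/cap z>.1 [ 200  219   36   37 1039] rgb [198. 192. 178.] tray [ -2.3 123.8] z 0.125 ray.15 [ -5.2 122.2]
shoulder/cap z>.1 [312 234  11  11  72] rgb [222.  61.  52.] tray [-39.5 -51.7] z 0.13 ray.15 [-42.7 -49.2]
cap z>.14 [282 213  16  16 192] rgb [222.  62.  53.] tray [-1.5 -8.5] z 0.15 ray.15 [-1.4 -8.5]
cap z>.14 [246 218  15  16 191] rgb [53. 45. 41.] tray [ 2.4 56.9] z 0.15 ray.15 [ 2.6 56.9]
cap z>.14 [207 227  16  16 196] rgb [48. 41. 36.] tray [  1.5 126. ] z 0.15 ray.15 [  1.4 125.9]
104 [-47.29513591 -59.18787835] [-29.11201678 -43.21541311]
peg top 75 [-40.56235203 -53.0438091 ]
```

View pics/s18c.png

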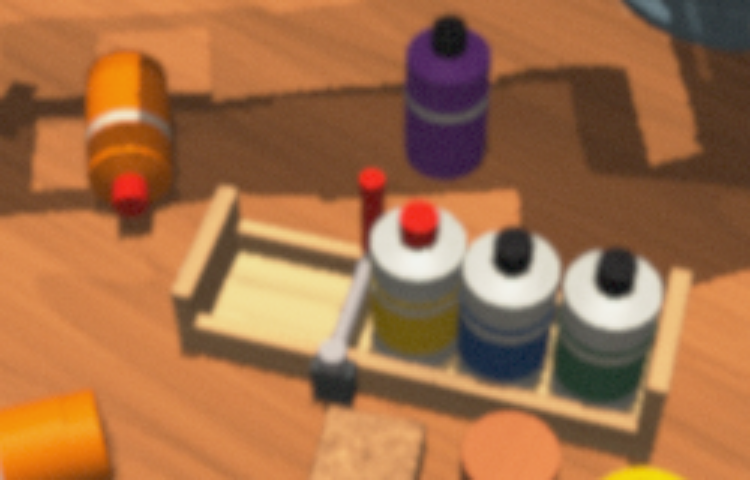

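View pics/top18c.png

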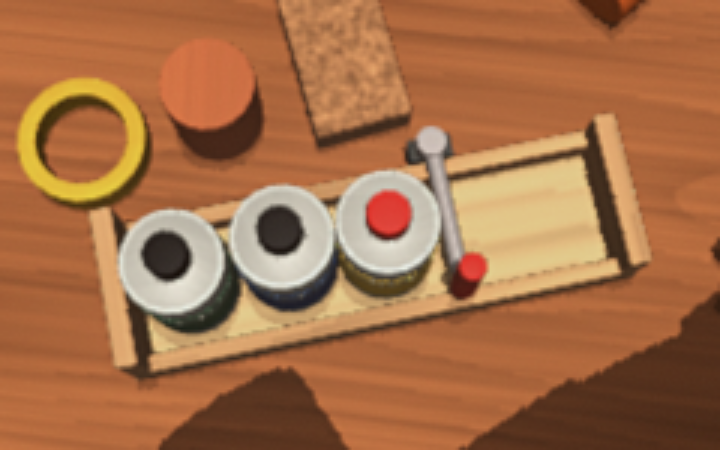

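The tin (cap at (388,212)) touches the blue tin, the handle at (472,266) is shut, and the tape, roll and block have not moved. Handing in.

```bash
python3 -c "
from bench import workorder;print(workorder.hand_in())"
```

```text
the job is handed in; nothing more can be done
None
```

The job is done and handed in, at about 18.5 s of the 69 s allowed. I pushed the tin upright at its cap from beyond the low end board and gripped its upper body. I then carried it a few millimetres off the floor until it touched the blue tin and set it down. Last, I pushed the retainer handle round to its stop.

**Last checks:**
- **Standing:** all three tins are upright, with their cap tops at 0.15 m.
- **Contact with the blue tin:** their centres measure about 65.5 mm apart against a 66 mm diameter, and I felt about 2 N of contact while closing the gap. The blue tin moved about 1.5 mm.
- **Retainer:** the handle is at tray (-40.6, -53.0) mm. Fully shut should be (-40, -53.5). The pressing force rose to about 10 N with no further movement, so it is at the stop.
- **Bench items:** the tape, abrasive roll and sanding block look unmoved in the pictures. I did not measure their positions again.
- **Robot:** it is clear of everything.

The scene and top cameras disagree by about 2 mm on absolute positions. No check failed, but one move call was refused because its rows lacked some fields. I corrected it and resent it, and nothing moved in between.

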